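# Snap an archive seal shut with the desk sealing pliers

## Task

One of the three small seals on the desk is still open: its plunger sticks out of its side. Pick it up by its tongue and stand it upright between the jaws of the sealing pliers with the plunger facing one of the jaws, then squeeze the two handles together until the plunger snaps home. Let go and leave the shut seal standing there.

Things in the scene. Friction and masses are not known exactly. Their poses are not given: they have to be found in the camera images.
- seal_tongue (a point): Open seal (70 g): white block 26 (x) x 20 (y) x 28 mm high; on top an upright tongue 16 (x) x 10 (y) mm, 28 to 64 mm above the underside. Point: on the tongue's axis, 48 mm above the underside; grip here along x or y. z up. Plunger (20 mm round dark head) sticks out at +y; in y from here: block -15 to +5 mm, head to +15. Two used seals, plunger head on the block's face, stand near, places mixed.
- plunger (a joint): How far the open seal's plunger is pushed in: 0 open (head 10 mm out of the block), 0.009 m fully home. Its resistance rises to about 18 N at 2 mm and is gone at 6.5 mm; from there it snaps home by itself and stays.
- nest (a point): Middle of the top face of the pliers' flat steel rest (50 x 46 mm) between the jaws, 28 mm above the desk. The seal stands on it (seal_tongue 48 mm above), its y along this y, either way round. x points from the pivot (50 mm back) out past the jaws, z up. Open jaw faces: 20 mm left and right (y), 26 mm long, tops 50 mm above the desk; no part of the pliers over 54 mm. Pliers are fixed to the desk.
- grip_spot (a point): Midway between the pliers' two black handles, 41 mm above the desk, 140 mm from nest in -x; axes as nest's. Handles: 9 mm thick, 29 to 53 mm above the desk, along x from 30 mm ahead to 40 mm behind (-x), one on each side (y): 63 mm over both when open, 27 mm when shut on a seal. Squeeze from above, along y. Only the desk is below them.
- handle_left (a joint): Angle of each handle (they swing together), rad: 0 open, about 0.11 when the jaws touch an open seal, 0.20 when it is shut, at most 0.24. A weak spring opens them when let go. Pressing a seal shut takes about 10 N at grip_spot.
Not all that is in view belongs to the job. What is shaped like the part that bears seal_tongue but blue is not meant.

How it is judged:
By the outcome, as a careful person would: the job done as asked, in the order asked, and still so for the second after the job is handed in, with the robot touching nothing.
It also fails if it takes over 43 s, if anything falls off the work surface, if the arm or the gripper's body presses on something with over 40 N, if the wrist force passes 120 N, or if a joint passes its speed limit or range.

## Robot

A 7-joint arm with a two-finger parallel gripper is mounted at the origin on the work surface. World frame = base frame: x ahead of the robot, y to its left, z up, the work surface at z = 0. Lengths are in m, angles in rad, forces in N, time in s.
With the tool pointing down it reaches from about 0.425 to 1.025 m from the base axis. Payload 3.6 kg.
Tool frame: the origin (TCP) lies at the very end of the fingers, on their centre line; the grasp point (between the pads) lies grasp_offset behind it (grasp_offset is the distance from the TCP to the grasp point, in m); z points along the fingers, y is the direction in which the jaws open and shut (so a half turn about z gives the same grasp; the last joint's range is limited). The gripper opens to 85 mm and grips with 20 to 120 N. Pads are 22 mm wide; open, the fingers measure 114 mm over their backs; the gripper's body (76 mm by 85 mm) begins 54 mm behind the grasp point. The pads swing forward as they close: fully open they stand 13 mm farther back than shut.
Start: joints at [-1.198, 0.591, 0.048, 1.609, -0.033, 0.943, -0.034], TCP at [0.326, 0.647, 0.231] pointing down, gripper open.
Joint ranges: [-2.69, 2.69], [-0.47, 2.24], [-1.27, 1.36], [0.19, 2.51], [-1.53, 4.68], [0.08, 2.07], [-3.09, 3.09]. Speed limits (rad/s): [2.57, 2.57, 3.14, 3.14, 3.14, 3.14, 3.14].

## Interface

Orientations are given as a unit quaternion [w, x, y, z].
In Python, from station import read_state, capture, camera_info, close_job, spot_in, spot_point, grasp_offset gives the robot as it stands.
- The arm moves only by the tool servo_tool, never from a script. Its argument "rows" is a list of rows, each a list of 5 numbers: the closure, from 0 (fully open) to 1 (shut), then the shift along the tool's x, y, z normalised to -1 to 1, where 1 is 0.2 m, then the turn about the tool's z normalised to -1 to 1, where 1 is 45 degrees. A call has 1 to 20 rows; each row is the pose to reach, as a shift and turn from the pose measured when the call began, along the tool's axes at that moment; what a row does not reach only later rows make up. A row lasts 1/8 s, in which the tool goes at most 62.5 mm and 10.7 degrees, less where a joint would pass 70% of its speed; a pose out of reach is approached as far as the arm can. A call with a number of a shift or a turn outside -1 to 1 is refused whole. A call with a gripper value outside its range is refused whole. The fingers move at their own pace and stop on an object; "newtons" is the grip in N (left out, the last holds). Time passes only in rows, so rows that repeat a pose let the fingers close. It gives the time, the measured TCP pose, the force and the opening at its end, in the units of the state.
- read_state(): the state, without advancing time (a new reading comes with each control period).
- capture(name): name is "side" or "top"; returns the picture (400x640x3 uint8, blue, green, red); there is no depth.
- camera_info(name): a dict with "vfov" (degrees; the focal length in pixels is half the picture's height over the tangent of half this angle, whatever the lens; pixels are square), "cx", "cy" (the principal point, pixels), "T" (4x4, takes a point from camera to world coordinates). Camera axes: x right, y down, z forward; pixel columns grow to the right and rows downward; lengths in m; the calibration is good to about 2 mm. A picture is of the moment at which its call begins. camera_info takes no time and is no camera call.
- close_job(): hands the job in, once; it reports no verdict.
Trained networks look in the newest picture that a camera, given by its name, has taken for a name from the list of things; names that differ only in an ending like _2 or _b are one class to them, and where a whole thing is asked for, a point or a joint stands for the part that bears it (a point fixed in the world has none). Each returns a list of dicts, best first, with "p" (0 to 1); they miss things now and then, are a little off and sometimes report something else, mostly with a low value. They report only what shows in the picture. A call takes as long as a camera call. They do not tell look-alikes from the thing itself.
- spot_in(camera, target): "location" ([x, y, z] in m, in world coordinates, good to about 4 mm: the middle of the surface that is visible of it).
- spot_point(camera, target): "location" ([x, y, z] in m, in world coordinates, good to about 4 mm: a listed point, or the origin of a listed thing).
The state is a dict: "time": time; "joints": joint angles; "joint_vel": joint speeds; "tau": joint torques, N m; "eef_pos": TCP position; "ee_rot": TCP orientation; "ft_force": force on the tool from outside, world axes, zero at the start; "torque": the same for the moment, N m; "width": finger opening in m.
Only numpy, scipy, OpenCV 4.12 (cv2) and the standard library are available. Lean on these libraries where they do the work, as an engineer would, in place of code of your own. Each camera call takes 0.05 s, during which the arm holds its last target.

## Working session

There is one attempt and no reset: what is moved stays moved. The work goes in short steps, Python scripts to look and compute and a tool call to move; the robot and the scene stay as the last step left them, time stands still between calls to the robot, and variables do not carry over. Pictures are saved under pics/ and viewed, and the job is handed in when it is done.

Besides the shell and the picture viewer there is one more tool, called after "Emit:" by a JSON object that holds its "fn" and its "kwargs", one argument or row to a line. servo_tool: Moves the arm, as the interface text tells. Its arguments: {"type":"object","properties":{"rows":{"type":"array","items":{"type":"array","items":{"type":"number","minimum":-1,"maximum":1}}},"newtons":{"type":"number"}},"required":["rows"]}

```bash
mkdir -p pics; ls; python3 - <<'E'
from station import *
import cv2, numpy as np
for n in ("side","top"):
    im=capture(n); cv2.imwrite(f"pics/{n}0.png",im)
    ci=camera_info(n); print(n,ci["vfov"],ci["cx"],ci["cy"],np.round(ci["T"],3).tolist())
    for t in ("seal_tongue","nest","grip_spot"):
        for d in spot_point(n,t)[:5]: print(n,t,np.round(d["location"],4),round(d["p"],2))
s=read_state(); print(s["time"],s["eef_pos"],s["ee_rot"],s["width"],s["ft_force"],grasp_offset)
E
```

```text
pics
side 48.38010570604484 320.6004357988696 199.18326224995548 [[0.721, -0.448, 0.529, 0.12], [-0.693, -0.474, 0.543, -0.407], [0.008, -0.758, -0.652, 0.578], [0.0, 0.0, 0.0, 1.0]]
side seal_tongue [0.4874 0.1746 0.0489] 0.93
side seal_tongue [0.4782 0.0935 0.0469] 0.62
side nest [ 0.6382 -0.1841  0.0292] 0.61
side grip_spot [ 0.5069 -0.2166  0.0455] 0.79
top 44.58781211451574 323.6988230803043 198.91020433290203 [[-0.024, -0.985, 0.168, 0.393], [-0.999, 0.018, -0.04, 0.048], [0.036, -0.169, -0.985, 0.858], [0.0, 0.0, 0.0, 1.0]]
top seal_tongue [0.4843 0.1771 0.0457] 0.76
top seal_tongue [0.4861 0.102  0.0512] 0.6
top nest [ 0.6442 -0.1855  0.0284] 0.65
top grip_spot [ 0.5059 -0.221   0.0446] 0.85
0.4 [0.32621298 0.64733273 0.23114376] [-1.46616120e-05  2.31278436e-01  9.72887590e-01 -1.46813671e-04] 0.08528573105955231 [ 0.30033042 -0.152779    0.54125384] 0.0187
```

View pics/side0.png

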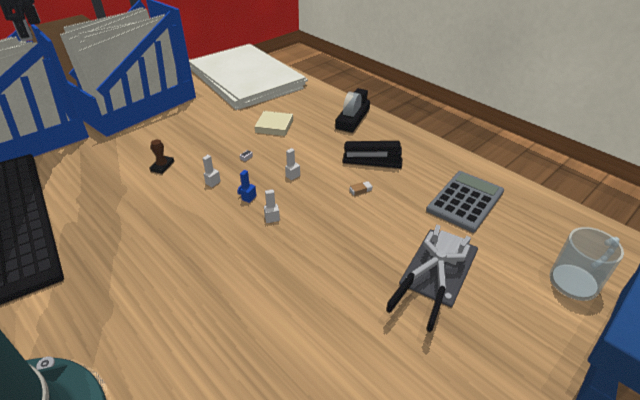

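View pics/top0.png

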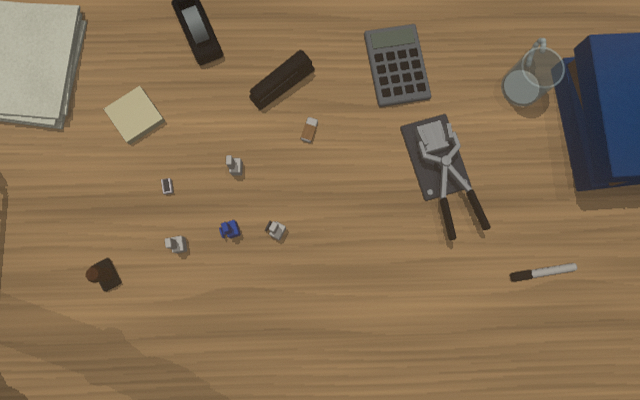

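Side view: white seals at about (210,172), (292,165) and (271,207), a blue look-alike at (246,187), and the pliers at (440,265) with the handles toward the lower left. In the top view the seals are at (176,244), (234,165) and (276,230). I'll enlarge them next.

```bash
python3 - <<'E'
import cv2, numpy as np
s=cv2.imread("pics/side0.png");t=cv2.imread("pics/top0.png")
def c(im,x,y,w=26): return cv2.resize(im[y-w:y+w,x-w:x+w],(260,260),interpolation=cv2.INTER_CUBIC)
a=np.hstack([c(s,*p) for p in [(209,172),(292,165),(271,207)]])
b=np.hstack([c(t,*p) for p in [(176,244),(234,165),(276,230)]])
cv2.imwrite("pics/crop0.png",np.vstack([a,b]))
p=np.hstack([cv2.resize(s[215:340,375:490],None,fx=3.4,fy=4 and 3.4,interpolation=2),cv2.resize(t[110:245,390:500],(int(110*3.4*125/135),int(125*3.4)),interpolation=2)])
cv2.imwrite("pics/pl0.png",p)
E
```

```text
(no output)
```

View pics/crop0.png

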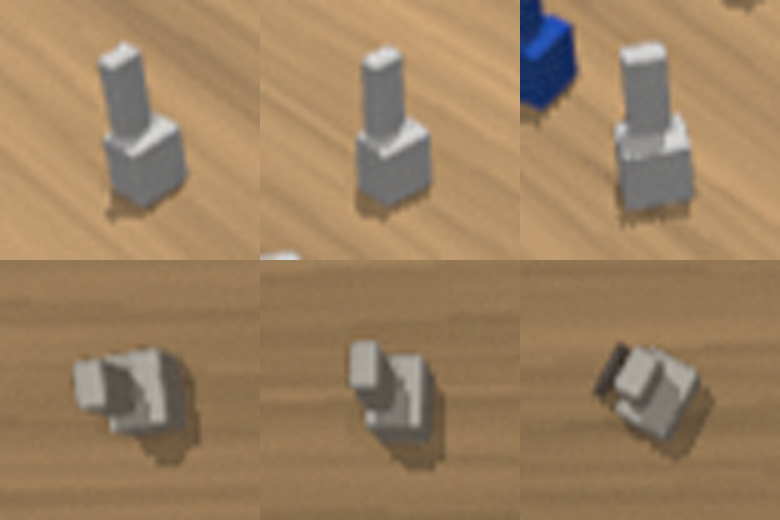

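View pics/pl0.png

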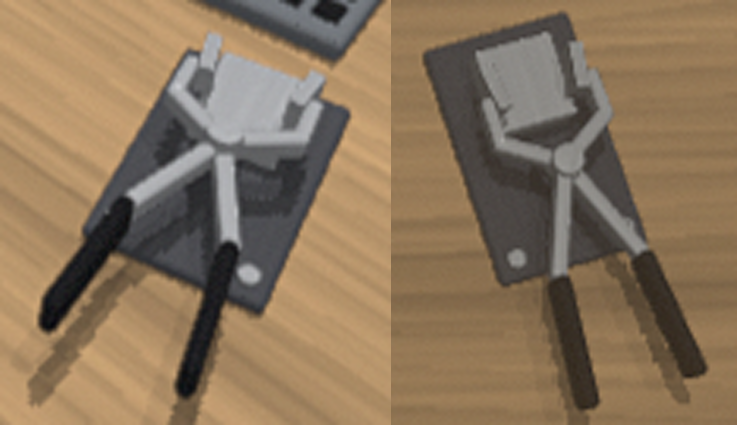

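```bash
cat > h.py <<'E'
import numpy as np, cv2
from station import *
def proj(n,P):
    ci=camera_info(n);T=np.array(ci["T"]);f=200/np.tan(np.radians(ci["vfov"]/2))
    q=(np.asarray(P)-T[:3,3])@T[:3,:3]
    return np.c_[ci["cx"]+f*q[:,0]/q[:,2],ci["cy"]+f*q[:,1]/q[:,2]]
def box(x0,x1,y0,y1,z0,z1): return np.array([[x,y,z] for x in(x0,x1) for y in(y0,y1) for z in(z0,z1)])/1000
def cyl(y0,y1,r,zc):
    a=np.linspace(0,2*np.pi,16); return np.array([[r*np.cos(t),y,zc+r*np.sin(t)] for t in a for y in(y0,y1)])/1000
BL=box(-13,13,-15,5,0,28);TG=box(-8,8,-5,5,28,64)
def place(P,x,y,yaw,z=0):
    c,s=np.cos(yaw),np.sin(yaw);return P@np.array([[c,-s,0],[s,c,0],[0,0,1]]).T+[x,y,z]
def hull(n,P,off,S=8):
    h=cv2.convexHull(((proj(n,P)-off+0.5)*S).astype(np.float32)).astype(np.int32);return h
E
python3 - <<'E'
from h import *
from scipy.optimize import minimize
print("proj net:",{n:proj(n,[[.4858,.176,.047],[.482,.098,.049]]).round() .tolist() for n in("side","top")})
def mask(n,c,w=22):
    im=cv2.imread(f"pics/{n}0.png")[c[1]-w:c[1]+w,c[0]-w:c[0]+w].astype(int)
    return im, cv2.resize(((im.max(2)-im.min(2)<28)&(im.max(2)>75)).astype(np.float32),None,fx=8,fy=8,interpolation=1)
def fit(cs,ct,x0):
    M={"side":(mask("side",cs)[1],cs),"top":(mask("top",ct)[1],ct)}
    def f(p,draw=False):
        e=0
        for n,(m,c) in M.items():
            off=np.array([c[0]-22,c[1]-22]);r=np.zeros(m.shape,np.uint8)
            # white only
            for P in (BL,TG): cv2.fillConvexPoly(r,hull(n,place(P,p[0],p[1],p[2]),off),1)
            e+=np.abs(cv2.GaussianBlur(r.astype(np.float32),(9,9),0)-m).sum()/64
        return e
    best=[]
    for yaw in np.arange(-180,180,15):
        r=minimize(f,[*x0,np.radians(yaw)],method="Nelder-Mead",options=dict(initial_simplex=[[*x0,np.radians(yaw)]]+[[x0[0]+a,x0[1]+b,np.radians(yaw)+d] for a,b,d in((.006,0,0),(0,.006,0),(0,0,.15))]))
        best.append((round(r.fun,1),r.x[0].round(4),r.x[1].round(4),np.degrees(r.x[2]).round(1)))
    best.sort();return best[:6]
T=camera_info("top")
# initial guess from top pixel at z=.03
def back(n,u,z):
    ci=camera_info(n);T=np.array(ci["T"]);f=200/np.tan(np.radians(ci["vfov"]/2))
    d=T[:3,:3]@[(u[0]-ci["cx"])/f,(u[1]-ci["cy"])/f,1];return (T[:3,3]+d*(z-T[2,3])/d[2])[:2]
for cs,ct in (((271,207),(276,230)),((209,172),(176,244)),((292,165),(234,165))):
    print(ct,back("top",ct,.03),back("side",cs,.03))
    for b in fit(cs,ct,back("top",ct,.03)): print("  ",b)
E
```

```text
proj net: {'side': [[245.0, 179.0], [269.0, 199.0]], 'top': [[228.0, 228.0], [275.0, 229.0]]}
(276, 230) [0.48221657 0.09687366] [0.48237604 0.09570167]Traceback (most recent call last):
  File "<stdin>", line 29, in <module>
  File "<stdin>", line 19, in fit
    res = _minimize_neldermead(fun, x0, args, callback, bounds=bounds,
                               **options)
    fsim[j] = func(sim[j])
              ~~~~^^^^^^^^
    fx = function(np.copy(x), *(wrapper_args + args))
  File "<stdin>", line 14, in f
  File "h.py", line 14, in hull
    h=cv2.convexHull(((proj(n,P)-off+0.5)*S).astype(np.float32)).astype(np.int32);return h
                       ~~~~^^^^^
  File "h.py", line 4, in proj
    ci=camera_info(n);T=np.array(ci["T"]);f=200/np.tan(np.radians(ci["vfov"]/2))
ValueError: time passes only in moves, steps and waits
```

```bash
python3 - <<'E'
from station import *
import pickle
pickle.dump({n:camera_info(n) for n in("side","top")},open("ci.pkl","wb"))
E
sed -i 's/^from station import \*/import pickle\nCI=pickle.load(open("\.\/ci.pkl","rb"))\ncamera_info=lambda n:CI[n]/' h.py
cat > fit.py <<'E'
from h import *
from scipy.optimize import minimize
def back(n,u,z):
    ci=camera_info(n);T=np.array(ci["T"]);f=200/np.tan(np.radians(ci["vfov"]/2))
    d=T[:3,:3]@[(u[0]-ci["cx"])/f,(u[1]-ci["cy"])/f,1];return (T[:3,3]+d*(z-T[2,3])/d[2])[:2]
def mask(n,c,w=22):
    im=cv2.imread(f"pics/{n}0.png")[c[1]-w:c[1]+w,c[0]-w:c[0]+w].astype(int)
    return im, cv2.resize(((im.max(2)-im.min(2)<28)&(im.max(2)>75)).astype(np.float32),None,fx=8,fy=8,interpolation=1)
def fit(cs,ct,x0):
    M={"side":(mask("side",cs)[1],cs),"top":(mask("top",ct)[1],ct)}
    def f(p):
        e=0
        for n,(m,c) in M.items():
            off=np.array([c[0]-22,c[1]-22]);r=np.zeros(m.shape,np.uint8)
            for P in (BL,TG): cv2.fillConvexPoly(r,hull(n,place(P,p[0],p[1],p[2]),off),1)
            e+=np.abs(cv2.GaussianBlur(r.astype(np.float32),(9,9),0)-m).sum()/64
        return e
    best=[]
    for yaw in np.arange(-180,180,15):
        r=minimize(f,[*x0,np.radians(yaw)],method="Nelder-Mead",options=dict(initial_simplex=[[*x0,np.radians(yaw)]]+[[x0[0]+a,x0[1]+b,np.radians(yaw)+d] for a,b,d in((.006,0,0),(0,.006,0),(0,0,.15))]))
        best.append((round(r.fun,1),r.x[0].round(4),r.x[1].round(4),np.degrees(r.x[2]).round(1)))
    best.sort();return best[:6]
if __name__=="__main__":
  for cs,ct in (((271,207),(276,230)),((209,172),(176,244)),((292,165),(234,165))):
    print(ct)
    for b in fit(cs,ct,back("top",ct,.03)): print("  ",*b)
E
python3 fit.py
```

```text
(276, 230)
   80.3 0.485 0.1005 -32.3
   81.5 0.485 0.1005 -32.7
   81.7 0.485 0.1007 -31.7
   81.8 0.4851 0.1007 -33.1
   81.9 0.485 0.1006 -32.4
   113.5 0.4801 0.0933 -214.5
(176, 244)
   89.6 0.4619 0.2697 11.4
   90.2 0.4619 0.2697 8.8
   90.5 0.4615 0.2696 12.3
   90.6 0.4619 0.2696 10.5
   90.9 0.4623 0.2697 8.6
   91.0 0.4616 0.2695 15.2
(234, 165)
   83.2 0.5975 0.1733 9.8
   83.7 0.5976 0.1735 10.1
   84.6 0.5975 0.1731 11.9
   85.2 0.5971 0.173 12.3
   85.4 0.5975 0.1736 9.5
   86.1 0.5971 0.1728 12.9
```

```bash
cat > pl.py <<'E'
from h import *
from scipy.optimize import minimize
W={"side":(375,275,80,70),"top":(425,185,80,65)}
REST=box(-25,25,-23,23,27,28)
def handles(p):
    out=[]
    for s in(1,-1):
        b=box(-40,30,-4.5,4.5,29,53); c,sn=np.cos(p[3]*s),np.sin(p[3]*s)
        b=b@np.array([[c,-sn,0],[sn,c,0],[0,0,1]]).T+[-.14,s*.027,0]
        out.append(place(b,p[0],p[1],p[2]))
    return out
M={}
for n,(x,y,w,h) in W.items():
    im=cv2.imread(f"pics/{n}0.png")[y:y+h,x:x+w].astype(int)
    m=(im.max(2)<(62 if n=="top" else 48)).astype(np.float32)
    k=cv2.connectedComponentsWithStats(m.astype(np.uint8)); 
    print(n,sorted(k[2][1:,4])[::-1][:5])
    m=np.isin(k[1],[i for i in range(1,k[0]) if k[2][i,4]>40]).astype(np.float32)
    M[n]=cv2.resize(m,None,fx=8,fy=8,interpolation=1)
    cv2.imwrite(f"pics/m_{n}.png",M[n]*255)
def f(p):
    e=0
    for n,m in M.items():
        r=np.zeros(m.shape,np.uint8)
        for P in handles(p): cv2.fillConvexPoly(r,hull(n,P,np.array(W[n][:2])),1)
        e+=np.abs(r-m).sum()/64
    return e
p0=np.array([.6412,-.185,.247,0.05]);best=None
for a in(-.1,0,.1,.2):
    q=np.r_[p0[:3],a]
    r=minimize(f,q,method="Nelder-Mead",options=dict(initial_simplex=np.vstack([q]+[q+d for d in np.diag([.005,.005,.06,.06])])))
    print(r.fun,r.x.round(4)); best=r if best is None or r.fun<best.fun else best
p=best.x;c,s=np.cos(p[2]),np.sin(p[2]);print("grip",p[0]-.14*c,p[1]-.14*s,"deg",np.degrees(p[2]))
ims=[]
for n in W:
    im=cv2.imread(f"pics/{n}0.png");x,y=(365,210) if n=="side" else (385,105)
    im=cv2.resize(im[y:y+140,x:x+130],None,fx=3,fy=3,interpolation=2)
    for P in handles(p)+[place(REST,*p[:3])]: cv2.polylines(im,[hull(n,P,np.array([x,y]),3)],True,(0,255,255),1)
    ims.append(im)
a=ims
ims=[]
for n,x,y in(("side",246,182),("top",251,205)):
    im=cv2.imread(f"pics/{n}0.png");im=cv2.resize(im[y:y+50,x:x+50],None,fx=8,fy=8,interpolation=2)
    for P in (BL,TG,cyl(13,15,10,14)): cv2.polylines(im,[hull(n,place(P,.485,.1005,np.radians(-32.3)),np.array([x,y]),8)],True,(0,255,255),1)
    ims.append(im)
cv2.imwrite("pics/ov1.png",np.hstack(a));cv2.imwrite("pics/ov2.png",np.hstack(ims))
E
python3 pl.py
```

```text
side [np.int32(311), np.int32(267), np.int32(4), np.int32(3), np.int32(2)]
top [np.int32(309), np.int32(296), np.int32(19), np.int32(1), np.int32(1)]
466.4609375 [ 0.6418 -0.1845  0.2587 -0.095 ]
448.8125 [ 0.6415 -0.1817  0.2791 -0.1015]
455.94970703125 [ 0.6419 -0.183   0.269  -0.0897]
440.88427734375 [ 0.6408 -0.1792  0.2965 -0.0822]
grip 0.5069029242919326 -0.22012570506653653 deg 16.99069458917967[ WARN:0@0.793] global loadsave.cpp:1063 imwrite_ Unsupported depth image for selected encoder is fallbacked to CV_8U.
```

View pics/ov1.png

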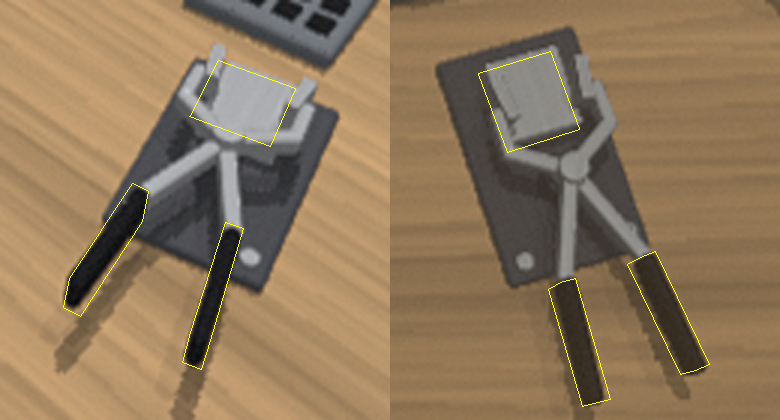

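View pics/ov2.png

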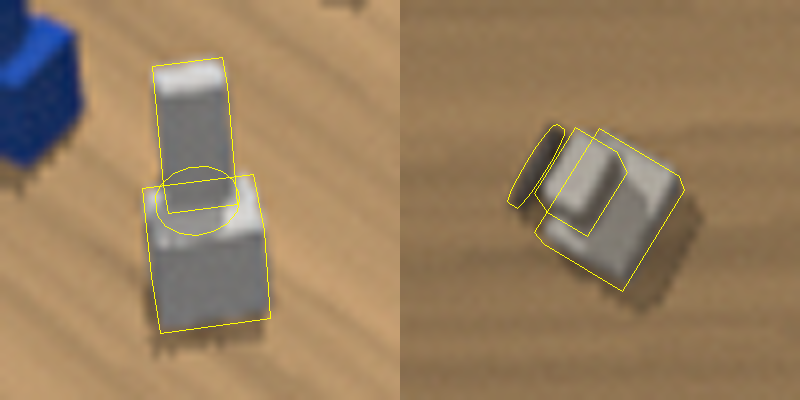

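```bash
python3 - <<'E'
from fit import back
import numpy as np
g=lambda n,x,y:back(n,((x-(390 if n=="top" else 0))/3+(385 if n=="top" else 365),y/3+(105 if n=="top" else 210)),.008 )
for n,a,b in(("top",(518,287),(437,65)),("top",(660,250),(572,28)),("side",(105,220),(200,57)),("side",(262,293),(338,115))):
    d=g(n,*b)-g(n,*a);print(n,np.degrees(np.arctan2(d[1],d[0])).round(1),np.hypot(*d).round(3))
for n,c in(("top",[(488,65),(550,47),(580,130)]),("side",[(217,63),(297,90),(271,147)])):
    print(n,[back(n,((x-(390 if n=="top" else 0))/3+(385 if n=="top" else 365),y/3+(105 if n=="top" else 210)),.028).round(4).tolist() for x,y in c])
E
```

```text
top 16.7 0.144
top 17.5 0.146
side 15.3 0.146
side 16.0 0.144
top [[0.6625, -0.1567], [0.6733, -0.1947], [0.6218, -0.2094]]
side [[0.6556, -0.1519], [0.6706, -0.1962], [0.6226, -0.2103]]
```

```bash
cat > go.py <<'E'
import sys, numpy as np
from station import read_state
from scipy.spatial.transform import Rotation as R
def to(x,y,z,yaw=None):
    s=read_state();q=s["ee_rot"];r=R.from_quat([q[1],q[2],q[3],q[0]]);m=r.as_matrix()
    cur=np.degrees(np.arctan2(m[1,1],m[0,1]))
    d=m.T@(np.array([x,y,z])-s["eef_pos"])/0.2
    t=0 if yaw is None else -((yaw-cur+90)%180-90)/45
    print("t",round(s["time"],2),"pos",np.round(s["eef_pos"],4),"yaw",cur.round(2),"tilt",m[:,2].round(3),"w",round(s["width"],4),"F",np.round(s["ft_force"],1),"j7",round(s["joints"][6],2))
    print("d",d.round(4),"turn",round(t,4))
a=[float(v) for v in sys.argv[1:]];to(*a)
E
python3 go.py .485 .1005 .15 57.7
```

```text
t 0.4 pos [0.3262 0.6473 0.2311] yaw 63.26 tilt [-0. -0. -1.] w 0.0853 F [ 0.3 -0.2  0.5] j7 -0.03
d [-1.9394 -2.0843  0.4064] turn 0.1235
```

Emit:
{"fn": "servo_tool", "kwargs": {
  "rows": [
    [0.3,-0.22,-0.23,0,0.03],
    [0.3,-0.44,-0.46,0,0.06],
    [0.3,-0.66,-0.7,0,0.09],
    [0.3,-0.95,-1,0,0.12],
    [0.3,-0.95,-1,0,0.12]
  ],
  "newtons": 40
}}

```text
time: 1.02
eef_pos: [0.4074, 0.3783, 0.2314]
ee_rot: [0.0, 0.28, 0.96, -0.001]
ft_force: [0.3, 0.8, -0.1]
width: 0.0594
```

```bash
python3 go.py .485 .1005 .15 57.7
```

```text
t 1.02 pos [0.4074 0.3783 0.2314] yaw 57.53 tilt [ 0.    -0.002 -1.   ] w 0.0594 F [ 0.3  0.8 -0.1] j7 0.22
d [-1.0724 -0.9626  0.4105] turn -0.0038
```

Emit:
{"fn": "servo_tool", "kwargs": {
  "rows": [
    [0.45,-0.22,-0.2,0,0],
    [0.45,-0.44,-0.4,0.1,0],
    [0.45,-0.66,-0.6,0.2,0],
    [0.45,-0.88,-0.8,0.3,0],
    [0.45,-1,-0.9,0.35,0],
    [0.45,-1,-0.9,0.35,0]
  ]
}}

```text
time: 1.78
eef_pos: [0.4799, 0.1153, 0.1616]
ee_rot: [0.0, 0.283, 0.959, -0.002]
ft_force: [-0.5, 0.7, 1.4]
width: 0.0471
```

```bash
python3 go.py .485 .1005 .10 57.7
```

```text
t 1.77 pos [0.4799 0.1153 0.1616] yaw 57.14 tilt [-0.001 -0.004 -1.   ] w 0.0471 F [-0.5  0.7  1.4] j7 0.75
d [-0.0609 -0.0471  0.3082] turn -0.0123
```

Emit:
{"fn": "servo_tool", "kwargs": {
  "rows": [
    [0.45,-0.061,-0.047,0.15,-0.012],
    [0.45,-0.061,-0.047,0.3,-0.012],
    [0.45,-0.061,-0.047,0.3,-0.012],
    [0.45,-0.061,-0.047,0.3,-0.012]
  ]
}}

```text
time: 2.28
eef_pos: [0.4856, 0.1019, 0.1025]
ee_rot: [0.001, 0.277, 0.961, -0.001]
ft_force: [-0.3, -0.0, -0.1]
width: 0.0471
```

```bash
python3 go.py .485 .1005 .033 57.7; python3 - <<'E'
from station import capture
import cv2,numpy as np
a=[capture("side")[140:260,200:340],capture("top")[170:290,206:346]]
cv2.imwrite("pics/pre.png",cv2.resize(np.hstack(a),None,fx=2.8,fy=2.8,interpolation=2))
E
```

```text
t 2.27 pos [0.4856 0.1019 0.1025] yaw 57.78 tilt [ 0.001 -0.003 -1.   ] w 0.0471 F [-0.3 -0.  -0.1] j7 0.81
d [-0.0005 -0.0064  0.3474] turn 0.0019
```

View pics/pre.png

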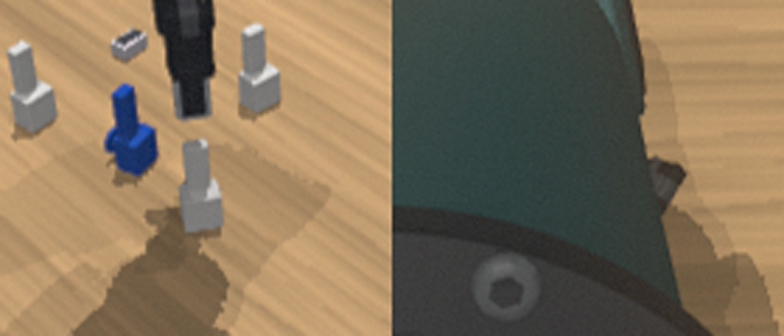

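The side view shows the fingers directly above the open seal, tongue at crop (195,165), aligned edge-on. The arm hides most of the top view. I'll descend and grip.

Emit:
{"fn": "servo_tool", "kwargs": {
  "rows": [
    [0.45,0,-0.006,0.15,0],
    [0.45,0,-0.006,0.3,0],
    [0.45,0,-0.006,0.347,0],
    [0.45,0,-0.006,0.347,0],
    [0.45,0,-0.006,0.347,0],
    [1,0,-0.006,0.347,0],
    [1,0,-0.006,0.347,0],
    [1,0,-0.006,0.347,0],
    [1,0,-0.006,0.347,0],
    [1,0,-0.006,0.347,0]
  ],
  "newtons": 40
}}

```text
time: 3.62
eef_pos: [0.4858, 0.1005, 0.034]
ee_rot: [0.002, 0.278, 0.961, -0.001]
ft_force: [-0.2, -0.1, 5.5]
width: 0.009
```

```bash
python3 go.py .485 .1005 .15 57.7
```

```text
t 3.62 pos [0.4858 0.1005 0.034 ] yaw 57.76 tilt [ 0.003 -0.003 -1.   ] w 0.009 F [-0.2 -0.1  5.5] j7 0.82
d [ 0.0013 -0.0028 -0.5798] turn 0.0012
```

Emit:
{"fn": "servo_tool", "kwargs": {
  "rows": [
    [1,0,0,-0.2,0],
    [1,0,0,-0.4,0],
    [1,0,0,-0.6,0],
    [1,0,0,-0.6,0],
    [1,0,0,-0.6,0]
  ]
}}

```text
time: 4.25
eef_pos: [0.4847, 0.1007, 0.1535]
ee_rot: [0.001, 0.278, 0.961, -0.001]
ft_force: [-0.3, 0.1, -1.1]
width: 0.0094
```

```bash
python3 go.py .641 -.1815 .15 106.4; python3 - <<'E'
from station import capture
import cv2,numpy as np
a=[capture("side")[80:240,180:360]]
cv2.imwrite("pics/lift.png",cv2.resize(np.hstack(a),None,fx=3,fy=3,interpolation=2))
E
```

```text
t 4.25 pos [0.4847 0.1007 0.1535] yaw 57.76 tilt [ 0.001 -0.003 -1.   ] w 0.0094 F [-0.3  0.1 -1.1] j7 0.8
d [-1.4136 -0.7765  0.0229] turn -1.0809
```

View pics/lift.png

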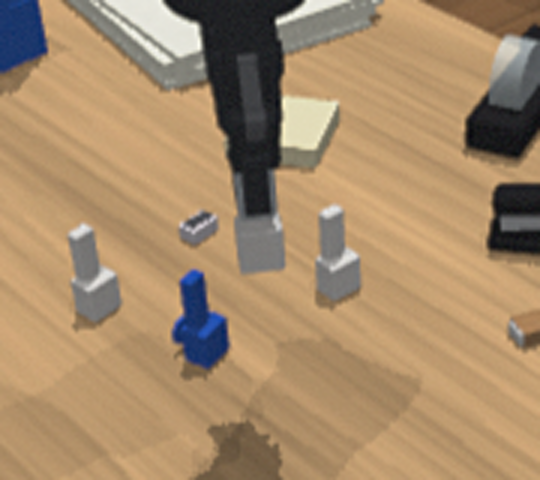

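Emit:
{"fn": "servo_tool", "kwargs": {
  "rows": [
    [1,-0.2,-0.11,0,-0.15],
    [1,-0.4,-0.22,0,-0.35],
    [1,-0.6,-0.33,0,-0.55],
    [1,-0.8,-0.44,0,-0.75],
    [1,-1,-0.55,0,-0.95],
    [1,-1,-0.55,0,-1],
    [1,-1,-0.55,0,-1]
  ]
}}

```text
time: 5.18
eef_pos: [0.5933, -0.0987, 0.1518]
ee_rot: [-0.002, -0.111, 0.994, -0.001]
ft_force: [-0.4, 0.1, -1.6]
width: 0.0094
```

```bash
python3 go.py .641 -.1815 .13 106.4
```

```text
t 5.17 pos [ 0.5933 -0.0987  0.1518] yaw 102.7 tilt [-0.004 -0.002 -1.   ] w 0.0094 F [-0.4  0.1 -1.6] j7 1.78
d [-0.1419 -0.4562  0.1092] turn -0.0823
```

Emit:
{"fn": "servo_tool", "kwargs": {
  "rows": [
    [1,-0.05,-0.15,0.03,-0.04],
    [1,-0.1,-0.32,0.07,-0.08],
    [1,-0.142,-0.456,0.1,-0.082],
    [1,-0.142,-0.456,0.1,-0.082],
    [1,-0.142,-0.456,0.1,-0.082],
    [1,-0.142,-0.456,0.1,-0.082]
  ]
}}

```text
time: 5.92
eef_pos: [0.6405, -0.1788, 0.1319]
ee_rot: [-0.002, -0.144, 0.99, -0.0]
ft_force: [-0.0, 0.9, -0.3]
width: 0.0094
```

```bash
python3 go.py .641 -.1815 .062 106.4; python3 - <<'E'
from station import capture
import cv2,numpy as np
a=[capture("side")[180:340,365:495],capture("top")[90:250,385:515]]
cv2.imwrite("pics/over.png",cv2.resize(np.hstack(a),None,fx=3,fy=3,interpolation=2))
E
```

```text
t 5.92 pos [ 0.6405 -0.1788  0.1319] yaw 106.55 tilt [-0.004 -0.001 -1.   ] w 0.0094 F [-0.   0.9 -0.3] j7 1.95
d [ 1.000e-04 -1.370e-02  3.493e-01] turn 0.0033
```

View pics/over.png

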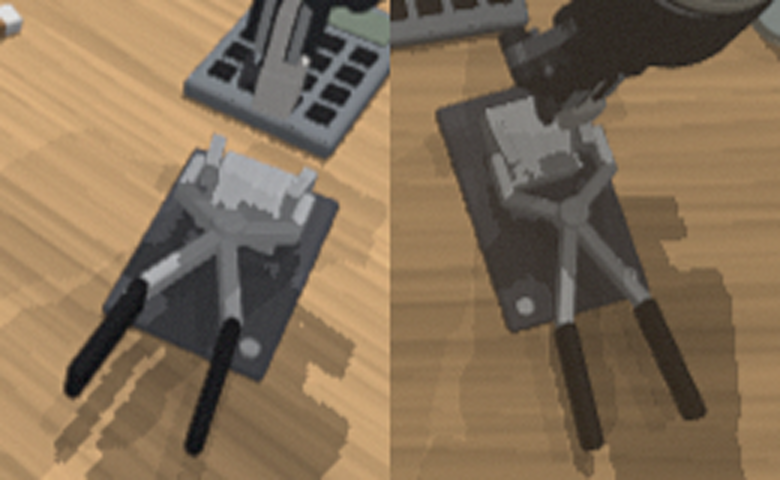

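Emit:
{"fn": "servo_tool", "kwargs": {
  "rows": [
    [1,0,-0.014,0,0.003],
    [1,0,-0.014,0,0.003],
    [1,0,-0.014,0.1,0.003],
    [1,0,-0.014,0.16,0.003],
    [1,0,-0.014,0.2,0.003],
    [1,0,-0.014,0.2,0.003],
    [1,0,-0.014,0.2,0.003]
  ]
}}

```text
time: 6.9
eef_pos: [0.6418, -0.1825, 0.0922]
ee_rot: [-0.002, -0.142, 0.99, -0.001]
ft_force: [-0.3, -0.3, -1.7]
width: 0.0093
```

```bash
python3 go.py .641 -.1815 .062 106.4; python3 - <<'E'
from station import capture
import cv2,numpy as np
a=[capture("side")[180:340,365:495],capture("top")[90:250,385:515]]
cv2.imwrite("pics/over2.png",cv2.resize(np.hstack(a),None,fx=3,fy=3,interpolation=2))
E
```

```text
t 6.9 pos [ 0.6418 -0.1825  0.0922] yaw 106.37 tilt [-0.003 -0.001 -1.   ] w 0.0093 F [-0.3 -0.3 -1.7] j7 1.94
d [0.0018 0.0061 0.151 ] turn -0.0007
```

View pics/over2.png

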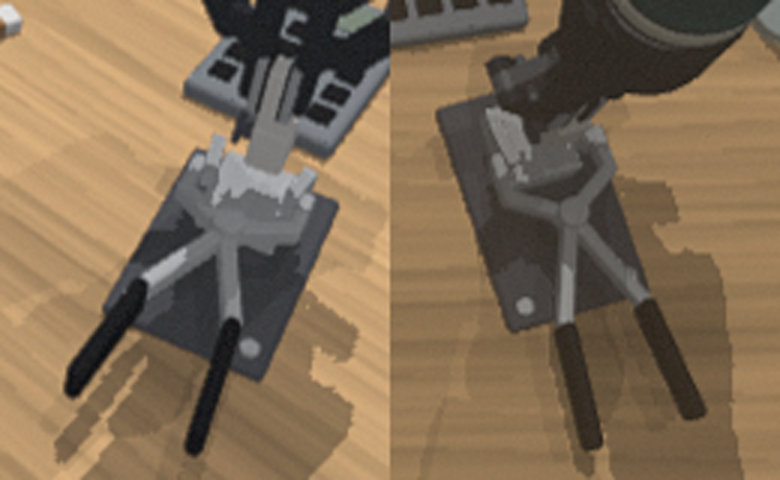

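```bash
python3 - <<'E'
from h import *
im=cv2.imread("pics/over2.png")
for z,col in((.0582,(0,255,255)),(.028,(0,0,255))):
  for P in((BL,TG,cyl(13,15,10,14))):
    Q=place(P,.6418 if z>.03 else .641,-.1825 if z>.03 else -.1815,np.radians(16.4),z)
    cv2.polylines(im,[hull("side",Q,np.array([365,180]),3)],True,col,1)
# jaws boxes
for s in(1,-1):
    J=box(-13,13,20*s,20*s+4*s,49,50)
    Q=place(J,.641,-.1815,np.radians(16.4))
    cv2.polylines(im,[hull("side",Q,np.array([365,180]),3)],True,(0,255,0),1)
    h=hull("top",Q,np.array([385,90]),3)+[390,0]
    cv2.polylines(im,[h.astype(np.int32)],True,(0,255,0),1)
cv2.imwrite("pics/over3.png",im)
E
```

```text
(no output)
```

View pics/over3.png

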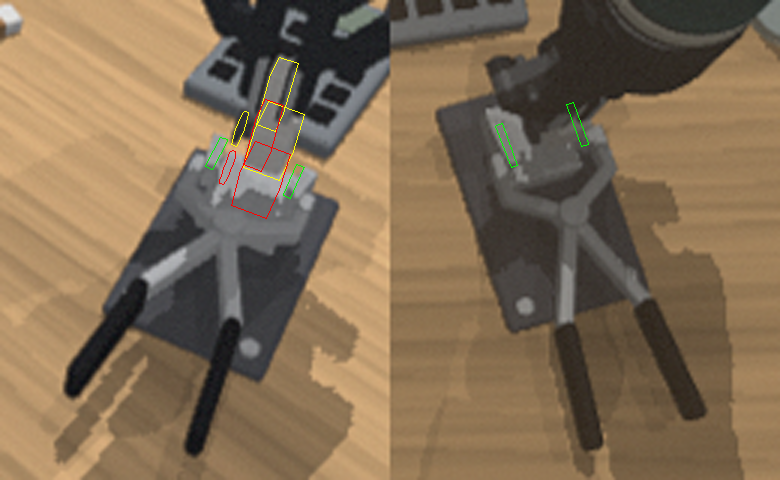

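```bash
python3 - <<'E'
from h import *
out=[]
for n,x,y in(("side",412,215),("top",408,108)):
    im=cv2.imread(f"pics/{n}0.png")[y:y+58,x:x+68]
    im=np.clip(im.astype(float)*(1.5 if n=="top" else 1.2),0,255).astype(np.uint8)
    im=cv2.resize(im,None,fx=5.8,fy=5.8,interpolation=2);im0=im.copy()
    for s in(1,-1):
        Q=place(box(-13,13,20*s,20*s+.01,40,50),.641,-.1815,np.radians(16.4))
        cv2.polylines(im,[hull(n,Q,np.array([x,y]),5.8)],True,(0,255,0),1)
    Q=place(box(-25,25,-23,23,28,28.01),.641,-.1815,np.radians(16.4))
    cv2.polylines(im,[hull(n,Q,np.array([x,y]),5.8)],True,(0,255,255),1)
    Q=place(box(-50.1,-50,-.1,.1,50,54),.641,-.1815,np.radians(16.4))
    cv2.polylines(im,[hull(n,Q,np.array([x,y]),5.8)],True,(0,0,255),2)
    out.append(np.vstack([im0,im])[:,:])
r=np.hstack(out);r=cv2.resize(r,None,fx=.88,fy=.88);cv2.imwrite("pics/jaw.png",r);print(r.shape)
E
```

```text
(591, 693, 3)
```

View pics/jaw.png

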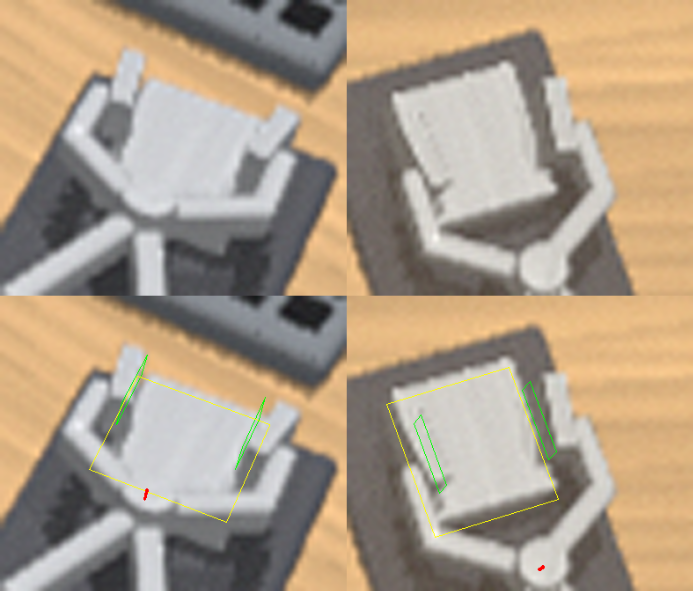

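Emit:
{"fn": "servo_tool", "kwargs": {
  "rows": [
    [1,0.002,0.005,0.03,0],
    [1,-0.003,0.001,0.06,0],
    [1,-0.003,0.001,0.09,0],
    [1,-0.003,0.001,0.12,0],
    [1,-0.003,0.001,0.13,0],
    [1,-0.003,0.001,0.13,0],
    [1,-0.003,0.001,0.13,0]
  ]
}}

```text
time: 7.88
eef_pos: [0.6426, -0.1823, 0.0668]
ee_rot: [-0.001, -0.142, 0.99, -0.001]
ft_force: [1.2, -0.6, -1.2]
width: 0.0097
```

```bash
python3 go.py .6425 -.183 .0615 106.4; python3 - <<'E'
from station import capture
import cv2,numpy as np
a=[capture("side")[190:300,385:485],capture("top")[90:200,395:495]]
cv2.imwrite("pics/in1.png",cv2.resize(np.hstack(a),None,fx=4,fy=4,interpolation=2))
E
```

```text
t 7.88 pos [ 0.6426 -0.1823  0.0668] yaw 106.36 tilt [-0.002 -0.002 -1.   ] w 0.0097 F [ 1.2 -0.6 -1.2] j7 1.93
d [ 0.0014 -0.003   0.0266] turn -0.0009
```

View pics/in1.png

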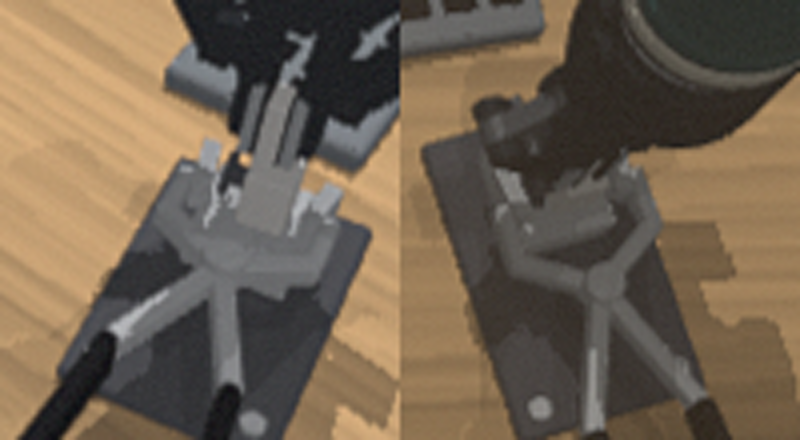

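The side view shows the block between the jaws at crop (270,195). The dark plunger head is toward the left jaw, with a gap on each side. I'll lower it onto the rest.

Emit:
{"fn": "servo_tool", "kwargs": {
  "rows": [
    [1,0,-0.002,0.012,0],
    [1,0,-0.002,0.02,0],
    [1,0,-0.002,0.028,0],
    [1,0,-0.002,0.028,0]
  ]
}}

```text
time: 8.48
eef_pos: [0.6427, -0.1828, 0.0621]
ee_rot: [-0.001, -0.142, 0.99, -0.001]
ft_force: [-1.8, -0.2, 4.1]
width: 0.0091
```

```bash
python3 go.py .6425 -.183 .0615 106.4
```

```text
t 8.47 pos [ 0.6427 -0.1828  0.0621] yaw 106.36 tilt [-0.002 -0.002 -1.   ] w 0.0091 F [-1.8 -0.2  4.1] j7 1.93
d [ 0.0012 -0.0008  0.0029] turn -0.001
```

Emit:
{"fn": "servo_tool", "kwargs": {
  "rows": [
    [0.5,0,0,0,0],
    [0.5,0,0,0,0],
    [0.5,0,0,0,0],
    [0.5,0,0,0,0],
    [0.5,0,0,-0.2,0],
    [0.5,0,0,-0.4,0],
    [0.5,0,0,-0.5,0],
    [0.5,0,0,-0.5,0]
  ]
}}

```text
time: 9.48
eef_pos: [0.6439, -0.1828, 0.1634]
ee_rot: [0.0, -0.142, 0.99, -0.001]
ft_force: [-0.1, -0.2, 0.0]
width: 0.0426
```

```bash
python3 go.py .507 -.2215 .1 106.4; python3 - <<'E'
from station import capture
import cv2,numpy as np
a=[capture("side")[190:300,385:485],capture("top")[90:200,395:495]]
cv2.imwrite("pics/in2.png",cv2.resize(np.hstack(a),None,fx=4,fy=4,interpolation=2))
E
```

```text
t 9.47 pos [ 0.6439 -0.1828  0.1634] yaw 106.35 tilt [ 0.001 -0.003 -1.   ] w 0.0426 F [-0.1 -0.2  0. ] j7 1.96
d [0.7111 0.0079 0.3172] turn -0.0011
```

View pics/in2.png

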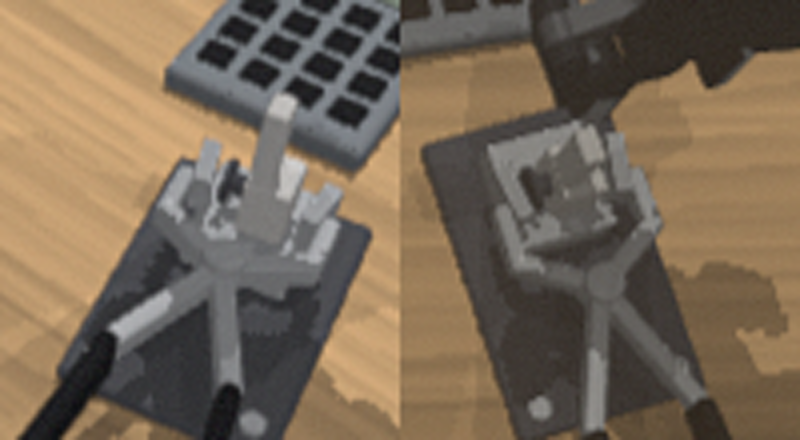

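The seal stands upright between the jaws, with its head at side crop (230,180) toward the left jaw and still open. Now to the handles.

Emit:
{"fn": "servo_tool", "kwargs": {
  "rows": [
    [0,0.2,0,0,0],
    [0,0.45,0,0,0],
    [0,0.711,0.008,0,0],
    [0,0.711,0.008,0.1,0],
    [0,0.711,0.008,0.2,0],
    [0,0.711,0.008,0.3,0],
    [0,0.711,0.008,0.3,0]
  ]
}}

```text
time: 10.45
eef_pos: [0.5023, -0.2201, 0.0988]
ee_rot: [-0.005, -0.142, 0.99, 0.001]
ft_force: [-0.5, 0.1, 0.2]
width: 0.0854
```

```bash
python3 go.py .507 -.2215 .024 106.4; python3 - <<'E'
from station import capture
import cv2,numpy as np
a=[capture("side")[220:340,365:490],capture("top")[120:240,400:525]]
cv2.imwrite("pics/h1.png",cv2.resize(np.hstack(a),None,fx=3.2,fy=3.2,interpolation=2))
E
```

```text
t 10.45 pos [ 0.5023 -0.2201  0.0988] yaw 106.37 tilt [-0.011  0.001 -1.   ] w 0.0854 F [-0.5  0.1  0.2] j7 2.04
d [-0.0242 -0.0144  0.3739] turn -0.0007
```

View pics/h1.png

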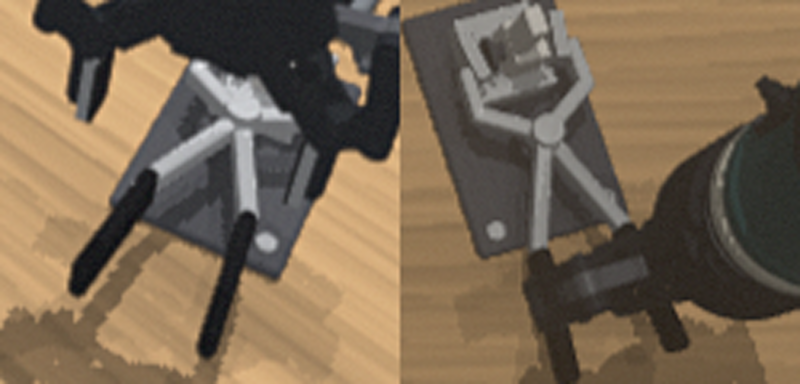

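Emit:
{"fn": "servo_tool", "kwargs": {
  "rows": [
    [0,-0.024,-0.014,0.05,0],
    [0,-0.024,-0.014,0.1,0],
    [0,-0.024,-0.014,0.18,0],
    [0,-0.024,-0.014,0.18,0],
    [0,-0.024,-0.014,0.18,0]
  ]
}}

```text
time: 11.18
eef_pos: [0.5092, -0.222, 0.0645]
ee_rot: [-0.003, -0.142, 0.99, 0.0]
ft_force: [-0.0, 0.3, 0.5]
width: 0.0851
```

```bash
python3 go.py .507 -.2215 .024 106.4; python3 - <<'E'
from station import capture
import cv2,numpy as np
a=[capture("side")[220:340,365:490],capture("top")[120:240,400:525]]
cv2.imwrite("pics/h2.png",cv2.resize(np.hstack(a),None,fx=3.2,fy=3.2,interpolation=2))
E
```

```text
t 11.18 pos [ 0.5092 -0.222   0.0645] yaw 106.37 tilt [-0.007 -0.001 -1.   ] w 0.0851 F [-0.   0.3  0.5] j7 2.02
d [0.0083 0.0054 0.2026] turn -0.0008
```

View pics/h2.png

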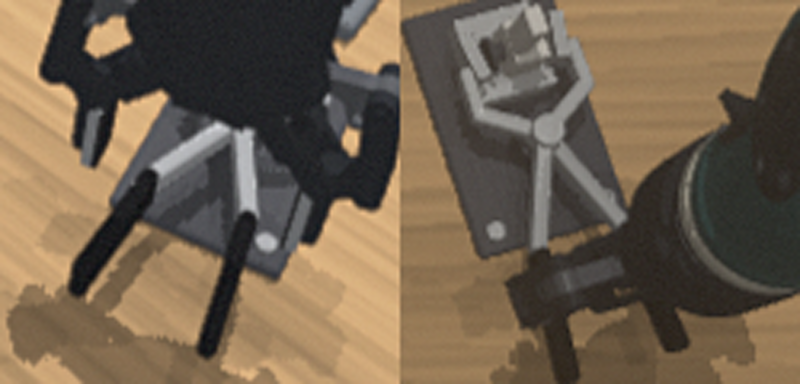

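Emit:
{"fn": "servo_tool", "kwargs": {
  "rows": [
    [0,0.008,0.005,0.05,0],
    [0,0.008,0.005,0.1,0],
    [0,0.008,0.005,0.15,0],
    [0,0.008,0.005,0.205,0],
    [0,0.008,0.005,0.205,0],
    [0,0.008,0.005,0.205,0]
  ]
}}

```text
time: 12.02
eef_pos: [0.5075, -0.2217, 0.0239]
ee_rot: [-0.003, -0.142, 0.99, -0.0]
ft_force: [1.0, 0.0, -0.7]
width: 0.0857
```

```bash
python3 go.py .507 -.2215 .023 106.4; python3 - <<'E'
from station import capture
import cv2,numpy as np
a=[capture("side")[220:340,365:490],capture("top")[120:240,400:525]]
cv2.imwrite("pics/h3.png",cv2.resize(np.hstack(a),None,fx=3.2,fy=3.2,interpolation=2))
E
```

```text
t 12.03 pos [ 0.5075 -0.2217  0.0239] yaw 106.37 tilt [-0.006 -0.001 -1.   ] w 0.0857 F [ 1.   0.  -0.7] j7 2.01
d [0.0023 0.0015 0.0045] turn -0.0006
```

View pics/h3.png

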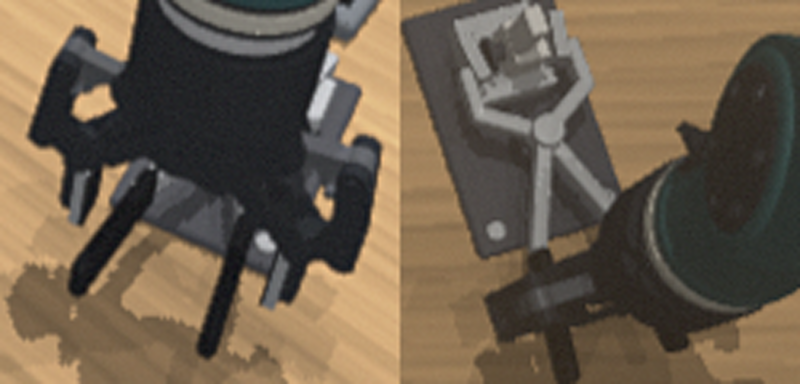

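The fingers straddle both handles, with tips at side crop (80,215) and (272,300). I'll squeeze gently, starting at 20 N.

Emit:
{"fn": "servo_tool", "kwargs": {
  "rows": [
    [0.3,0,0,0,0],
    [0.45,0,0,0,0],
    [0.55,0,0,0,0],
    [0.6,0,0,0,0],
    [0.65,0,0,0,0],
    [0.65,0,0,0,0],
    [0.65,0,0,0,0]
  ],
  "newtons": 20
}}

```text
time: 13.0
eef_pos: [0.5065, -0.2218, 0.0246]
ee_rot: [-0.004, -0.142, 0.99, -0.0]
ft_force: [-3.1, 1.4, 7.3]
width: 0.0299
```

```bash
python3 go.py .507 -.2215 .023 106.4; python3 - <<'E'
from station import capture
import cv2,numpy as np
a=[capture("side")[220:340,365:490],capture("top")[100:220,400:525]]
cv2.imwrite("pics/h4.png",cv2.resize(np.hstack(a),None,fx=3.2,fy=3.2,interpolation=2))
E
```

```text
t 13.0 pos [ 0.5065 -0.2218  0.0246] yaw 106.35 tilt [-0.007 -0.001 -1.   ] w 0.0299 F [-3.1  1.4  7.3] j7 2.01
d [-0.0027  0.0007  0.0081] turn -0.001
```

View pics/h4.png

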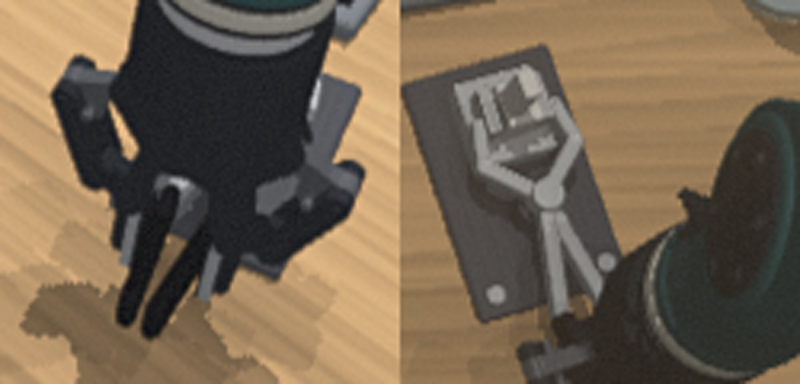

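Emit:
{"fn": "servo_tool", "kwargs": {
  "rows": [
    [0.7,0,0,0,0],
    [0.8,0,0,0,0],
    [0.9,0,0,0,0],
    [0.9,0,0,0,0],
    [0.9,0,0,0,0]
  ],
  "newtons": 30
}}

```text
time: 13.72
eef_pos: [0.5063, -0.2218, 0.025]
ee_rot: [-0.004, -0.142, 0.99, -0.0]
ft_force: [-2.4, 1.1, 6.1]
width: 0.0267
```

```bash
python3 go.py .507 -.2215 .023 106.4; python3 - <<'E'
from station import capture
import cv2,numpy as np
a=[capture("side")[220:340,365:490],capture("top")[100:220,400:525]]
cv2.imwrite("pics/h5.png",cv2.resize(np.hstack(a),None,fx=3.2,fy=3.2,interpolation=2))
E
```

```text
t 13.72 pos [ 0.5063 -0.2218  0.025 ] yaw 106.36 tilt [-0.008 -0.001 -1.   ] w 0.0267 F [-2.4  1.1  6.1] j7 2.01
d [-0.0038  0.0006  0.0099] turn -0.0009
```

View pics/h5.png

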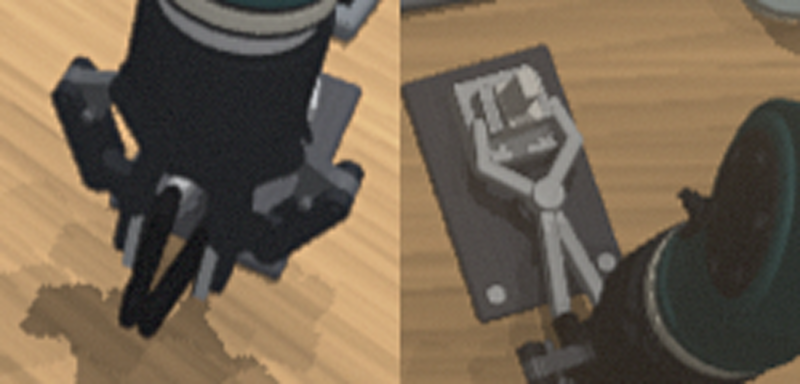

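The fingers stalled at 26.7 mm, against 27 mm expected when shut on a seal, so the seal is pressed. I'll release gradually and rise.

Emit:
{"fn": "servo_tool", "kwargs": {
  "rows": [
    [0.6,0,0,0,0],
    [0.4,0,0,0,0],
    [0.2,0,0,0,0],
    [0,0,0,0,0],
    [0,0,0,0,0],
    [0,0,0,0,0],
    [0,0,0,0,0],
    [0,0,0,-0.1,0],
    [0,0,0,-0.3,0],
    [0,0,0,-0.5,0],
    [0,0,0,-0.7,0],
    [0,0.5,0,-0.9,0],
    [0,0.5,0,-0.9,0],
    [0,0.5,0,-0.9,0]
  ]
}}

```text
time: 15.58
eef_pos: [0.4082, -0.2512, 0.2067]
ee_rot: [-0.005, -0.14, 0.99, -0.001]
ft_force: [0.7, 0.6, 0.5]
width: 0.0851
```

```bash
python3 go.py .507 -.2215 .2 106.4; python3 - <<'E'
from station import capture
import cv2,numpy as np
a=[capture("side")[200:310,385:485],capture("top")[90:200,395:495]]
cv2.imwrite("pics/end1.png",cv2.resize(np.hstack(a),None,fx=4,fy=4,interpolation=2))
E
```

```text
t 15.57 pos [ 0.4082 -0.2512  0.2067] yaw 106.07 tilt [-0.009 -0.003 -1.   ] w 0.0851 F [0.7 0.6 0.5] j7 2.2
d [-0.5163  0.0058  0.0288] turn -0.0074
```

View pics/end1.png

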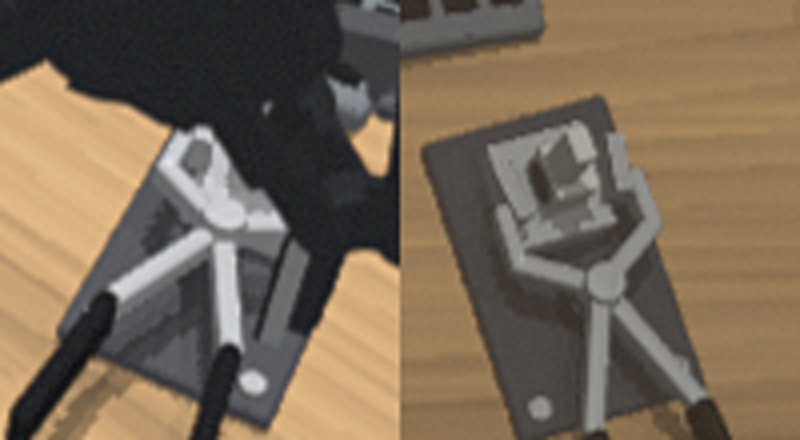

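Emit:
{"fn": "servo_tool", "kwargs": {
  "rows": [
    [0,-0.1,0.25,-0.1,0],
    [0,-0.2,0.5,-0.2,0],
    [0,-0.3,0.75,-0.2,0],
    [0,-0.4,1,-0.2,0],
    [0,-0.4,1,-0.2,0],
    [0,-0.4,1,-0.2,0]
  ]
}}

```text
time: 16.42
eef_pos: [0.4334, -0.0349, 0.2452]
ee_rot: [-0.004, -0.143, 0.99, -0.0]
ft_force: [-0.2, 0.1, 0.1]
width: 0.0855
```

```bash
python3 go.py .507 -.2215 .2 106.4; python3 - <<'E'
from station import capture
import cv2,numpy as np
S=capture("side");cv2.imwrite("pics/end2s.png",S)
a=[S[200:290,400:490],capture("top")[100:190,400:490]]
cv2.imwrite("pics/end2.png",cv2.resize(np.hstack(a),None,fx=4.4,fy=4.4,interpolation=2))
E
```

```text
t 16.43 pos [ 0.4334 -0.0349  0.2452] yaw 106.44 tilt [-0.007 -0.002 -1.   ] w 0.0855 F [-0.2  0.1  0.1] j7 1.73
d [-0.0907 -0.9993  0.225 ] turn 0.0008
```

View pics/end2.png

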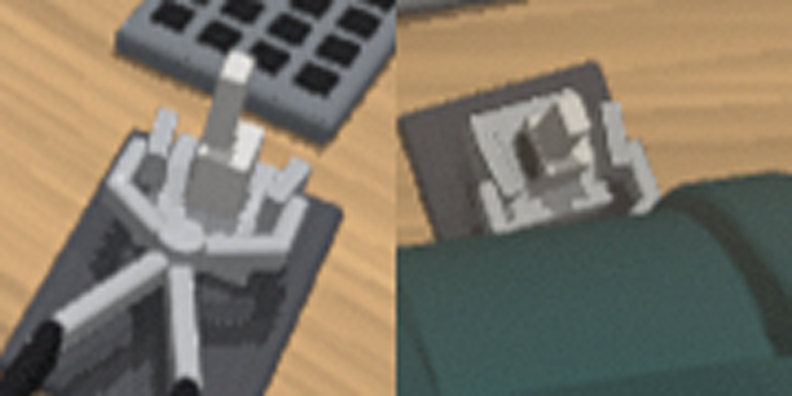

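The shut seal stands upright between the opened jaws. The dark head no longer shows beside the block in the side view, and in the top view it sits flush on the block's face. The robot is clear of everything.

```bash
python3 -c "
from station import close_job
print(close_job())"
```

```text
the job is handed in; nothing more can be done
None
```

The open seal is shut and standing upright between the opened jaws of the pliers. I handed the job in at about 16.4 s, with the robot clear of everything.

- **What I did:** I picked the open seal up by its tongue and stood it on the rest with its plunger facing the left jaw. I then let go and squeezed the handles with 20 N, then 30 N, before releasing and moving the arm away.
- **Squeeze:** The fingers stalled at a 26.7 mm opening, against 27 mm expected when shut on a seal.
- **Last pictures:** The handles are open again. The dark plunger head no longer shows beside the block in the side view, and it sits flush on the block's face in the top view. I judged the plunger's position from the pictures and the stall, as there was no direct reading of it.
- **What disagreed:** The two cameras differed by about 3–6 mm on where the pliers are, so I used a value in between. The seal stood slightly toward the right jaw before the squeeze. The network's top match for the seal was the blue look-alike, which I did not use.

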